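Eject the battery pack and stop it on the chute

ROBOT

A 6-joint arm with a two-finger parallel gripper is mounted at the origin on the work surface. World frame = base frame: x ahead of the robot, y to its left, z up, the work surface at z = 0. Lengths are in m, angles in rad, forces in N, time in s.
With the tool pointing down it reaches from about 0.375 to 0.9 m from the base axis. Payload 3.1 kg.
Tool frame: the origin (TCP) lies midway between the tips of the shut fingers; the grasp point (between the pads) lies 19 mm behind it; z points along the fingers, y is the direction in which the jaws open and shut (so a half turn about z gives the same grasp; the last joint's range is limited). The gripper opens to 85 mm and grips with 20 to 120 N. Pads are 22 mm wide; open, the fingers measure 114 mm over their backs; the gripper's body (76 mm by 85 mm) begins 54 mm behind the grasp point. The pads swing forward as they close: fully open they stand 13 mm farther back than shut.
Start: joints at [-1.391, 0.527, 1.433, -0, 1.181, -0.178], TCP at [0.219, -0.585, 0.193] pointing down, gripper open.
Joint ranges: [-3.08, 3.08], [-0.75, 2.2], [0.22, 2.44], [-1.43, 4.57], [0, 2.65], [-2.85, 2.85]. Speed limits (rad/s): [2.79, 2.79, 3.14, 3.14, 3.14, 3.14].

INTERFACE

Orientations are given as a rotation vector (axis times angle).
In Python, from bench import robot, vision, workorder gives the robot as it stands.
- The arm moves only by the tool arm_command, never from a script. Its argument "targets" is a list of rows, each an object of numbers: "dx", "dy", "dz": the shift along the tool's x, y, z in m; "spin": the turn about the tool's z in rad. A call has 1 to 20 rows; each row shifts and turns the commanded pose from where the row before left it, along the tool's axes as they then stand; what a row does not reach is not made up. A row lasts 1/8 s, in which the tool goes at most 62.5 mm and 10.7 degrees, less where a joint would pass 70% of its speed; a pose out of reach is approached as far as the arm can. A call is refused whole if a number of a shift passes 0.0625 or a number of a turn 0.188, either way. A call with a gripper value outside its range is refused whole. "grip" is the finger opening in m, from 0 to 0.0854, set as the call begins (left out, the last holds). The fingers move at their own pace and stop on an object; "grip_force" is the grip in N (left out, the last holds). Time passes only in rows, so rows that do not move let the fingers close. It gives the time, the measured TCP pose, the force and the opening at its end, in the units of the state.
- robot.get_state(): the state, without advancing time (a new reading comes with each control period).
- vision.capture(name): name is "scene" or "side" or "wrist"; returns the picture (480x640x3 uint8, red, green, blue); there is no depth.
- vision.camera_params(name): a dict with "fx", "fy", "cx", "cy" (pixels), "position" and "rotation" of the camera in the world. Camera axes: x right, y up, looking along -z (the intrinsics and any distortion apply to the point x, -y, -z); pixel columns grow to the right and rows downward; lengths in m; the calibration is good to about 2 mm. A picture is of the moment at which its call begins: read the wrist's pose just before it. camera_params takes no time and is no camera call; for the wrist camera it gives the pose at the moment of the call.
- workorder.finish_job(): hands the job in, once; it reports no verdict.
Trained networks look in the newest picture that a camera, given by its name, has taken for a name from the list of things; names that differ only in an ending like _2 or _b are one class to them, and where a whole thing is asked for, a point or a joint stands for the part that bears it (a point fixed in the world has none). Each returns a list of dicts, best first, with "confidence" (0 to 1); they miss things now and then, are a little off and sometimes report something else, mostly with a low value. They report only what shows in the picture. A call takes as long as a camera call.
- vision.boxes_of(camera, label): "pixel" ([row, column] in pixels, amid what is visible of it).
- vision.masks_of(camera, label): "region" (480x640 bool, what is visible of it) and "pixel" ([row, column] in pixels, amid what is visible of it).
- vision.mark_of(camera, label): "pixel" ([row, column] in pixels: a listed point, or the origin of a listed thing).
The state is a dict: "time": time; "joint_positions": joint angles; "qvel": joint speeds; "joint_torque": joint torques, N m; "position": TCP position; "orientation": TCP orientation; "force": force on the tool from outside, world axes, zero at the start; "ft_torque": the same for the moment, N m; "gripper_width": finger opening in m.
Only numpy, scipy, OpenCV 4.12 (cv2) and the standard library are available. Lean on these libraries where they do the work, as an engineer would, in place of code of your own. Each camera call takes 0.05 s, during which the arm holds its last target.

TASK

Press the eject key of the docking cradle down with one fingertip, so that the battery pack springs out of its bay, and with the other finger stop the pack part-way down the chute, before it runs off the lower end. Do not lift or carry the pack, and leave the spare pack, the jar and the tape roll alone. Finish while holding: the key still held down by the one finger and the pack at rest on the chute against the other.

Things in the scene. Friction and masses are not known exactly. Their poses are not given: they have to be found in the camera images.
- dock: Grey and black docking cradle, fixed, 300x125x95 mm. Origin on the worktop under the chute's centre line; z up, -x downhill, +y from chute to key. Polished, slippery metal chute, 48 mm wide between 6 mm high rails, sloping down to -x at 10 degrees, open end at x=-98 mm. Bay: its upper part, x=34 to 95 mm, cheeks, open top; behind it the ejector barrel to x=185 mm. Nothing overhangs chute or key.
- chute_stop (a point): A point on the chute floor's centre line, level with the key's centre, 67 mm straight across from it: x=-20, y=0, z=30 mm in the dock frame. The floor is 1.8 mm lower per 10 mm further downhill. A fingertip let down over this point bars the pack's way and stops it after about 35 mm of travel.
- chute_end (a point): Middle of the chute's lower, open edge, on its floor, 78 mm downhill of chute_stop; z = 16 mm. A pack that is not stopped runs off here.
- key_top (a point): Centre of the top face of the eject key: flat, black, ribbed, 40 mm (dock x) by 30 mm (dock y), beside the chute at x=-20, y=67 mm in the dock frame. Top 48 mm above the worktop when up (18 mm above the chute floor at chute_stop), 36 mm when fully down (6 mm above that floor). The housing rim round it is 28 mm high.
- key (a joint): Travel of the eject key, straight down: 0 up, 0.012 m fully down on a hard stop. Sprung: 2.5 N to start, about 5.5 N at the bottom; rises when let go. It carries a small steel gate that stands 8 mm out of the chute in front of the pack; at about 8 to 9 mm of travel the gate is below the floor and the pack is let go at once.
- pack_center (a point): Centre of the battery pack: black block 60 (along the chute) x 44 x 20 mm thick, 0.10 to 0.21 kg, loose in the bay behind the gate; at the start x=57, y=0, z=54 mm in the dock frame, its lower face 50 mm uphill of chute_stop. Let go, a spring kicker (1.8 N, 1.2 N after its 75 mm stroke) drives it down at about 0.5 m/s and it slides on by its weight. Stopped by a finger it presses with 1 to 2 N.
- spare_center (a point): Centre of a spare pack like the first (60 x 44 x 20 mm), lying flat on the worktop beside the cradle. Leave it alone.
- jar_center (a point): Centre of a small closed jar, 48 mm across, 55 mm tall, standing on the worktop beside the cradle. Leave it alone.
- tape_center (a point): Centre of a cardboard tape roll, 72 mm across, 24 mm high, lying on the worktop beside the cradle. Leave it alone.

How it is judged:
At the end, for the whole second after the job is handed in: The eject key is held down by a finger (more than 9 mm of its 12 mm travel); the pack has come at least 15 mm out of its starting place, lies flat on the chute between the rails with no part past the lower end, is at rest (under 10 mm/s) and touches a finger (more than 0.03 N) (value of joint key above 0.009 m and x of pack_center in the frame of dock between -0.07 and 0.0425 m and y of pack_center in the frame of dock between -0.01 and 0.01 m and z of pack_center in the frame of dock between 0.022 and 0.06 m and angle between pack_center's own z axis and vertical below 0.15 rad and distance of pack_center from where it was at the start of the episode above 0.015 m and contact force between any of the fingers, the arm and pack above 0.03 N and contact force between the fingers and key above 1 N and linear speed of pack below 0.01 m/s); the arm keeps its last pose, push and grip.
It fails at once if the pack is lifted off the chute (z of pack_center in the frame of dock above 0.072 m).
It fails at once if the pack runs off the lower end of the chute or is taken over its side (x of pack_center in the frame of dock below -0.085 m or y of pack_center in the frame of dock above 0.03 m or y of pack_center in the frame of dock below -0.03 m).
It fails at once if the spare pack, the jar or the tape roll is moved more than 20 mm (distance of any of spare_center, jar_center, tape_center from where it was at the start of the episode above 0.02 m).
It also fails if it takes over 32 s, if anything falls off the work surface, if the arm or the gripper's body presses on something with over 40 N, if the wrist force passes 120 N, or if a joint passes its speed limit or range.

## Working session

There is one attempt and no reset: what is moved stays moved. The work goes in short steps, Python scripts to look and compute and a tool call to move; the robot and the scene stay as the last step left them, time stands still between calls to the robot, and variables do not carry over. Pictures are saved under pics/ and viewed, and the job is handed in when it is done.

Besides the shell and the picture viewer there is one more tool, called as name(argument=value, ...) on one line, values as JSON. arm_command: Moves the arm, as the interface text tells. Its arguments: {"type":"object","properties":{"targets":{"type":"array","items":{"type":"object","properties":{"dx":{"type":"number"},"dy":{"type":"number"},"dz":{"type":"number"},"spin":{"type":"number"}}}},"grip":{"type":"number"},"grip_force":{"type":"number"}},"required":["targets"]}

```bash
mkdir -p pics; ls; cat > h.py <<'E'
from bench import robot, vision, workorder
import numpy as np, cv2
from scipy.spatial.transform import Rotation as R
def cap(n,f):
    p=vision.camera_params(n); im=vision.capture(n); cv2.imwrite('pics/'+f,im[:,:,::-1]); return p
def rot(p):
    r=np.array(p['rotation'],float)
    return r if r.shape==(3,3) else R.from_rotvec(r).as_matrix()
def ray(p,px):
    r,c=px
    d=np.array([(c-p['cx'])/p['fx'],-(r-p['cy'])/p['fy'],-1.]); return np.array(p['position']),rot(p)@d
def atz(p,px,z):
    o,d=ray(p,px); return o+d*(z-o[2])/d[2]
def proj(p,X):
    v=rot(p).T@(np.array(X)-p['position']); return p['cy']-p['fy']*v[1]/-v[2], p['cx']+p['fx']*v[0]/-v[2]
E
python3 - <<'E'
from h import *
s=robot.get_state(); print(s)
for n in ['scene','side','wrist']:
    p=cap(n,n+'0.png'); print(n,p)
    for l in ['key_top','chute_stop','chute_end','pack_center','dock','spare_center','jar_center','tape_center']:
        print(l,[(np.round(d['pixel']),round(d['confidence'],2)) for d in vision.mark_of(n,l)[:2]])
E
```

```text
pics
{'time': 0.0, 'joint_positions': array([-1.39149421e+00,  5.28483156e-01,  1.43394269e+00,  2.69808364e-05,
        1.18136159e+00, -1.78508157e-01]), 'qvel': array([ 0.0010216 , -0.00133898,  0.00053604,  0.00069512,  0.00010995,
        0.00019641]), 'joint_torque': array([ 4.26637971e-04, -4.42348516e+01, -1.78026778e+01, -1.21793842e-04,
        8.56889295e-03, -9.62440538e-06]), 'position': array([ 0.21877415, -0.58459554,  0.19181042]), 'orientation': array([-3.08929317e+00, -5.58647184e-01, -3.77953449e-05]), 'force': array([-0.98952074, -0.16756902, -0.2237609 ]), 'ft_torque': array([ 0.00860102, -0.01083209,  0.00193472]), 'gripper_width': 0.08564756024010828}
scene {'fx': 546.6777846769642, 'fy': 546.6777846769642, 'cx': 327.0862881902093, 'cy': 233.75982873598008, 'position': array([0.90868985, 0.62211194, 0.56961517]), 'rotation': array([0.34074868, 1.1432525 , 2.30935483])}
key_top [(array([282., 374.]), 0.78), (array([264., 345.]), 0.53)]
chute_stop [(array([268., 345.]), 0.9), (array([372., 387.]), 0.7)]
chute_end [(array([257., 387.]), 0.86)]
pack_center [(array(
[... 365 characters left out ...]
[ 0.3057946 , -0.89986956, -2.3587509 ])}
key_top []
chute_stop [(array([273., 305.]), 0.62)]
chute_end [(array([296., 336.]), 0.77)]
pack_center [(array([243., 273.]), 0.64)]
dock [(array([277., 298.]), 0.61), (array([221., 324.]), 0.37)]
spare_center [(array([223., 324.]), 0.78)]
jar_center [(array([243., 370.]), 0.81)]
tape_center [(array([324., 218.]), 0.74)]
wrist {'fx': 381.6351583271497, 'fy': 381.6351583271497, 'cx': 312.63519628576927, 'cy': 239.90451987466437, 'position': array([ 0.29681682, -0.55648019,  0.37447227]), 'rotation': array([-0.28458077,  0.19813596, -1.20144409])}
key_top []
chute_stop []
chute_end []
pack_center []
dock []
spare_center []
jar_center []
tape_center []
```

View pics/scene0.png

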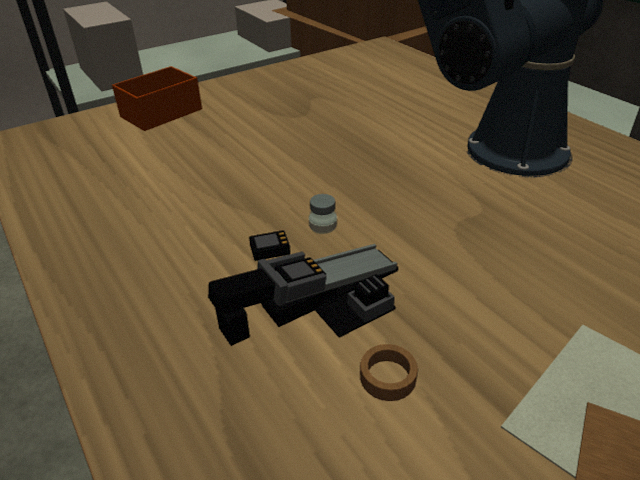

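View pics/side0.png

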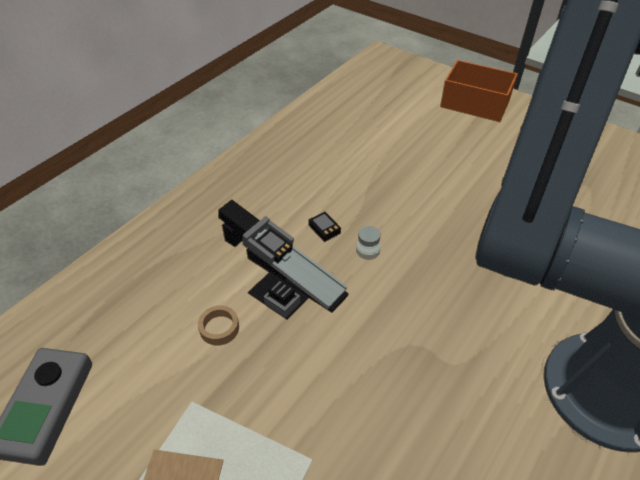

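View pics/wrist0.png

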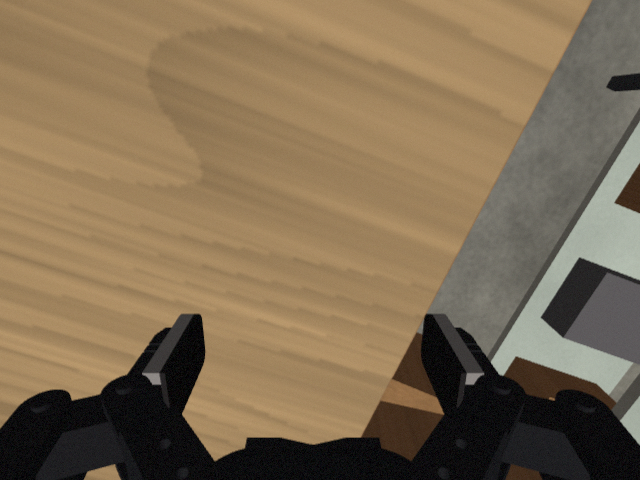

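```bash
cat > fit.py <<'E'
from h import *
from scipy.optimize import least_squares
s=dict(fx=546.6777846769642,fy=546.6777846769642,cx=327.0862881902093,cy=233.75982873598008,position=np.array([0.90868985,0.62211194,0.56961517]),rotation=np.array([0.34074868,1.1432525,2.30935483]))
d=dict(fx=551.5336705466411,fy=551.5336705466411,cx=320.6286499550141,cy=243.38835085586675,position=np.array([0.12062259,0.62880761,0.84529042]),rotation=np.array([0.3057946,-0.89986956,-2.3587509]))
P=dict(key=[-.02,.067,.048],stop=[-.02,0,.03],end=[-.098,0,.016],pack=[.057,0,.054],dock=[0,0,0])
obs=[(s,'key',282,374),(s,'stop',268,345),(s,'end',257,387),(s,'pack',273,298),(s,'dock',283,333),(d,'stop',273,305),(d,'end',296,336),(d,'pack',243,273),(d,'dock',277,298)]
def w(q,X):
    c,n=np.cos(q[2]),np.sin(q[2]); return np.array([q[0]+c*X[0]-n*X[1],q[1]+n*X[0]+c*X[1],X[2]])
def f(q):
    r=[]
    for c,k,a,b in obs:
        u,v=proj(c,w(q,P[k])); r+=[u-a,v-b]
    return r
if __name__=='__main__':
    for t in [0,1.57,3.14,-1.57]:
        o=least_squares(f,[.5,.1,t],loss='soft_l1'); print(o.cost,o.x,np.round(f(o.x),1))
E
python3 fit.py
```

```text
11.992755115224117 [ 0.56130453  0.12173151 -0.05511261] [ 2.5 -3.3 -0.5 -0.3 -0.1 -0.7  0.6  1.   4.   0.4 -0.9  0.2  1.8  1.1
  1.2  1.8 -0.4 -0.1]
11.992755115221858 [ 0.56130453  0.12173151 -0.05511257] [ 2.5 -3.3 -0.5 -0.3 -0.1 -0.7  0.6  1.   4.   0.4 -0.9  0.2  1.8  1.1
  1.2  1.8 -0.4 -0.1]
11.99275511522244 [ 0.56130453  0.12173151 -0.05511259] [ 2.5 -3.3 -0.5 -0.3 -0.1 -0.7  0.6  1.   4.   0.4 -0.9  0.2  1.8  1.1
  1.2  1.8 -0.4 -0.1]
11.992755115225302 [ 0.56130453  0.12173151 -0.05511262] [ 2.5 -3.3 -0.5 -0.3 -0.1 -0.7  0.6  1.   4.   0.4 -0.9  0.2  1.8  1.1
  1.2  1.8 -0.4 -0.1]
```

The images show the dock with its key at scene (293,371) and the chute running towards (257,387). The pack is in its bay at scene (270,298). The fit over both cameras gives the dock at (0.561, 0.122) with a yaw of -0.055. Next I'll work out the approach move.

```bash
cat > plan.py <<'E'
from fit import *
import sys
def plan(q,off,ztgt,st=None):
    st=st or robot.get_state()
    M=R.from_rotvec(st['orientation']).as_matrix(); p=st['position']
    T=w(q,off); T[2]=ztgt
    print('t',st['time'],'pos',p.round(4),'tgt',T.round(4),'j',st['joint_positions'].round(2),'F',st['force'].round(2),'w',st['gripper_width'])
    dy=np.array([-np.sin(q[2]),np.cos(q[2]),0])
    for sg in (1,-1):
        l=M.T@(sg*dy); print('sign',sg,'spin needed',np.arctan2(-l[0],l[1]))
    print('delta tool',(M.T@(T-p)).round(4)); print(M.round(3))
E
python3 - <<'E'
from plan import *
q=[.5613,.1217,-.0551]
plan(q,[-.02,.0335,0],.2)
E
```

```text
t 1.35 pos [ 0.2189 -0.5854  0.1928] tgt [0.5432 0.1563 0.2   ] j [-1.39  0.53  1.43  0.    1.18 -0.18] F [-0.58 -0.16 -0.35] w 0.08559610469978292
sign 1 spin needed -2.7287464627743017
sign -1 spin needed 0.41284619081549156
delta tool [ 0.5634 -0.5811 -0.0072]
[[ 0.937  0.35   0.   ]
 [ 0.35  -0.937  0.   ]
 [ 0.    -0.    -1.   ]]
```

arm_command(targets=[{"spin":0.138},{"spin":0.138},{"spin":0.137},{"dx":0.0177,"dy":-0.0474},{"dx":0.0177,"dy":-0.0474},{"dx":0.0177,"dy":-0.0474},{"dx":0.0177,"dy":-0.0474},{"dx":0.0177,"dy":-0.0474},{"dx":0.0177,"dy":-0.0474},{"dx":0.0177,"dy":-0.0474},{"dx":0.0177,"dy":-0.0474},{"dx":0.0177,"dy":-0.0474},{"dx":0.0177,"dy":-0.0474},{"dx":0.0177,"dy":-0.0474},{"dx":0.0177,"dy":-0.0474},{"dx":0.0177,"dy":-0.0474},{"dx":0.0177,"dy":-0.0474},{"dx":0.0177,"dy":-0.0474},{"dx":0.0177,"dy":-0.0474},{}], grip=0.053)

```text
schema error: expected keys dx, dy, dz, spin
```

```bash
python3 - <<'E'
from plan import *
q=[.5613,.1217,-.0551]
plan(q,[-.02,.0335,0],.2)
p=cap('wrist','wrist1.png'); print(p)
for l in ['key_top','chute_stop','chute_end','pack_center','dock']:
    print(l,[(np.round(d['pixel']),round(d['confidence'],2)) for d in vision.mark_of('wrist',l)[:2]])
for k in P: print(k,np.round(proj(p,w(q,P[k]))))
E
```

```text
t 1.35 pos [ 0.2189 -0.5854  0.1928] tgt [0.5432 0.1563 0.2   ] j [-1.39  0.53  1.43  0.    1.18 -0.18] F [-0.58 -0.16 -0.35] w 0.08559610469978292
sign 1 spin needed -2.7287464627743017
sign -1 spin needed 0.41284619081549156
delta tool [ 0.5634 -0.5811 -0.0072]
[[ 0.937  0.35   0.   ]
 [ 0.35  -0.937  0.   ]
 [ 0.    -0.    -1.   ]]
{'fx': 381.6351583271497, 'fy': 381.6351583271497, 'cx': 312.63519628576927, 'cy': 239.90451987466437, 'position': array([ 0.29681714, -0.55648198,  0.37444803]), 'rotation': array([-0.28454931,  0.19816709, -1.2014379 ])}
key_top []
chute_stop []
chute_end []
pack_center []
dock []
key [-1203. -1229.]
stop [-952. -874.]
end [-637. -728.]
pack [-1533. -1193.]
dock [-869. -724.]
```

View pics/wrist1.png

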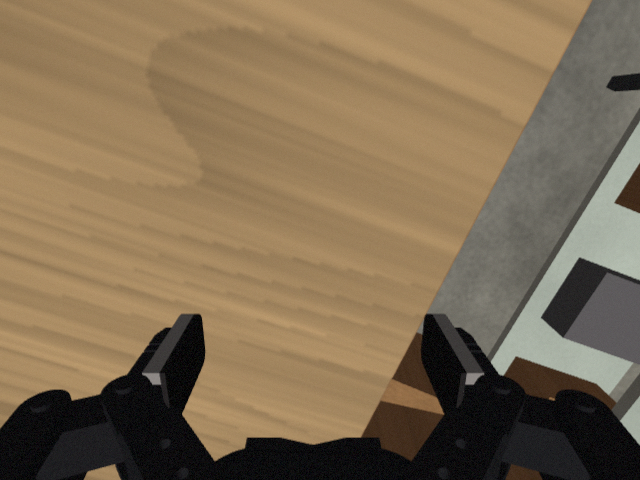

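The call was refused because each row needs all four keys, so the arm hasn't moved.

arm_command(targets=[{"dx":0,"dy":0,"dz":0,"spin":0.138},{"dx":0,"dy":0,"dz":0,"spin":0.138},{"dx":0,"dy":0,"dz":0,"spin":0.137},{"dx":0.0177,"dy":-0.0474,"dz":0,"spin":0},{"dx":0.0177,"dy":-0.0474,"dz":0,"spin":0},{"dx":0.0177,"dy":-0.0474,"dz":0,"spin":0},{"dx":0.0177,"dy":-0.0474,"dz":0,"spin":0},{"dx":0.0177,"dy":-0.0474,"dz":0,"spin":0},{"dx":0.0177,"dy":-0.0474,"dz":0,"spin":0},{"dx":0.0177,"dy":-0.0474,"dz":0,"spin":0},{"dx":0.0177,"dy":-0.0474,"dz":0,"spin":0},{"dx":0.0177,"dy":-0.0474,"dz":0,"spin":0},{"dx":0.0177,"dy":-0.0474,"dz":0,"spin":0},{"dx":0.0177,"dy":-0.0474,"dz":0,"spin":0},{"dx":0.0177,"dy":-0.0474,"dz":0,"spin":0},{"dx":0.0177,"dy":-0.0474,"dz":0,"spin":0},{"dx":0.0177,"dy":-0.0474,"dz":0,"spin":0},{"dx":0.0177,"dy":-0.0474,"dz":0,"spin":0},{"dx":0.0177,"dy":-0.0474,"dz":0,"spin":0},{"dx":0,"dy":0,"dz":0,"spin":0}], grip=0.053)

```text
time: 4.15
position: [0.5448, 0.1592, 0.1929]
orientation: [-3.14, 0.08, -0.003]
force: [0.8, -0.8, 0.3]
gripper_width: 0.0526
```

```bash
python3 - <<'E'
from plan import *
q=[.5613,.1217,-.0551]
plan(q,[-.02,.0335,0],.2)
p=cap('wrist','wrist2.png'); print(p)
for l in ['key_top','chute_stop','chute_end','pack_center','dock']:
    print(l,[(np.round(d['pixel']),round(d['confidence'],2)) for d in vision.mark_of('wrist',l)[:2]])
for k in P: print(k,np.round(proj(p,w(q,P[k]))))
E
```

```text
t 4.15 pos [0.5448 0.1592 0.1929] tgt [0.5432 0.1563 0.2   ] j [0.09 0.45 1.58 0.   1.11 1.71] F [ 0.81 -0.82  0.31] w 0.052625666756090116
sign 1 spin needed -3.1371813861486606
sign -1 spin needed 0.004411267441132592
delta tool [-0.0015  0.003  -0.0071]
[[ 0.999 -0.051  0.002]
 [-0.051 -0.999  0.001]
 [ 0.002 -0.001 -1.   ]]
{'fx': 381.6351583271497, 'fy': 381.6351583271497, 'cx': 312.63519628576927, 'cy': 239.90451987466437, 'position': array([0.62748709, 0.15498185, 0.37467325]), 'rotation': array([-0.24875579,  0.26365402, -1.60549592])}
key_top [(array([215., 279.]), 0.65)]
chute_stop [(array([211., 350.]), 0.6)]
chute_end [(array([276., 350.]), 0.88)]
pack_center [(array([120., 354.]), 0.84)]
dock [(array([179., 347.]), 0.61)]
key [212. 278.]
stop [208. 352.]
end [279. 348.]
pack [121. 359.]
dock [181. 350.]
```

View pics/wrist2.png

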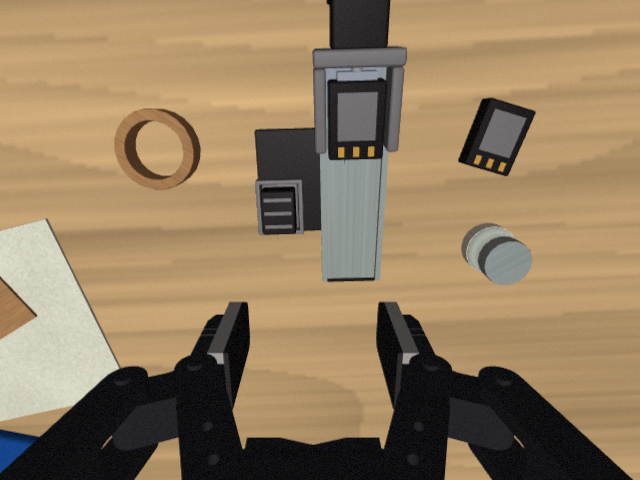

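```bash
python3 - <<'E'
import fit; from plan import *
p={'fx': 381.635, 'fy': 381.635, 'cx': 312.635, 'cy': 239.9045, 'position': np.array([0.62748709, 0.15498185, 0.37467325]), 'rotation': np.array([-0.24875579,  0.26365402, -1.60549592])}
wo=[(p,'key',213,279),(p,'stop',211,350),(p,'end',278,350),(p,'pack',120,355),(p,'dock',179,347)]
base=list(fit.obs)
for name,o in (('wrist',wo),('all',base+wo)):
    fit.obs=o; r=least_squares(fit.f,[.56,.12,-.05],loss='soft_l1'); print(name,r.x,np.round(fit.f(r.x),1))
plan(r.x,[-.02,.0335,0],.1)
# fingertip location: pixel to check against proj of predicted tips
st=robot.get_state();M=R.from_rotvec(st['orientation']).as_matrix()
for z in(0,-.006): print([np.round(proj(p,st['position']+M@[0,y,z])) for y in(.0263,-.0263,.034,-.034)])
E
```

```text
wrist [ 0.56228535  0.12339165 -0.02484434] [ 0.5 -1.7 -4.2  1.3 -0.3 -0.5  0.2 -0.2  0.7  1.5]
all [ 0.56202847  0.12310998 -0.02822372] [ 2.6 -2.2 -0.1 -0.4 -0.4 -1.5  1.9  1.7  4.7  0.5 -0.8 -0.3  1.2  1.2
  2.   0.5 -0.1 -0.8  0.5 -1.5 -4.   1.5 -0.1 -0.5  0.5  0.4  1.   1.8]
t 4.45 pos [0.5431 0.155  0.1928] tgt [0.543  0.1572 0.1   ] j [ 0.08  0.45  1.59 -0.    1.11  1.71] F [-0.39  0.4   0.76] w 0.053133228913201096
sign 1 spin needed 3.1128699231838666
sign -1 spin needed -0.02872273040592688
delta tool [-0.0002 -0.0022  0.0928]
[[ 0.998 -0.057 -0.001]
 [-0.057 -0.998 -0.   ]
 [-0.001  0.    -1.   ]]
[array([282., 372.]), array([282., 271.]), array([282., 386.]), array([282., 256.])]
[array([287., 373.]), array([287., 270.]), array([287., 389.]), array([287., 254.])]
```

arm_command(targets=[{"dx":0,"dy":-0.002,"dz":0.02,"spin":-0.027},{"dx":0,"dy":0,"dz":0.03,"spin":0},{"dx":0,"dy":0,"dz":0.03,"spin":0},{"dx":0,"dy":0,"dz":0.015,"spin":0},{"dx":0,"dy":0,"dz":0,"spin":0},{"dx":0,"dy":0,"dz":0,"spin":0},{"dx":0,"dy":0,"dz":0,"spin":0},{"dx":0,"dy":0,"dz":0,"spin":0}])

```text
time: 5.45
position: [0.5442, 0.1583, 0.0987]
orientation: [-3.141, 0.044, -0.003]
force: [0.6, -1.1, -0.7]
gripper_width: 0.0526
```

```bash
python3 - <<'E'
from plan import *
q=[.56203,.1231,-.0282]
plan(q,[-.02,.0335,0],.1)
st=robot.get_state();M=R.from_rotvec(st['orientation']).as_matrix()
for n in ['wrist','scene','side']:
    p=cap(n,n+'3.png'); print(n,p['position'],p['rotation'])
    for l in ['key_top','chute_stop','chute_end','pack_center','dock']:
        print(l,[(np.round(d['pixel']),round(d['confidence'],2)) for d in vision.mark_of(n,l)[:2]],np.round(proj(p,w(q,P[l.split('_')[0] if l!='chute_stop' and l!='chute_end' else l[6:]]))))
    print([np.round(proj(p,st['position']+M@[0,y,0])) for y in(.0263,-.0263,.034,-.034)])
for n in ['scene3','side3']:
    im=cv2.imread(f'pics/{n}.png'); c=im[180:380,200:460] ; cv2.imwrite(f'pics/{n}z.png',cv2.resize(c,None,fx=3,fy=3,interpolation=cv2.INTER_CUBIC))
E
```

```text
t 5.45 pos [0.5442 0.1583 0.0987] tgt [0.543  0.1572 0.1   ] j [0.09 0.58 1.67 0.   0.9  1.68] F [ 0.58 -1.13 -0.69] w 0.052620998742728624
sign 1 spin needed -3.1414686219755072
sign -1 spin needed 0.00012403161428592695
delta tool [-0.0012  0.0012 -0.0014]
[[ 1.    -0.028  0.002]
 [-0.028 -1.     0.   ]
 [ 0.002 -0.    -1.   ]]
wrist [0.62696123 0.15606103 0.28042047] [-0.2516257   0.25974651 -1.5832558 ]
key_top [(array([249., 263.]), 0.78)] [248. 263.]
chute_stop [(array([240., 362.]), 0.55)] [240. 363.]
chute_end [(array([328., 357.]), 0.56)] [327. 357.]
pack_center [(array([124., 374.]), 0.67)] [124. 374.]
dock [(array([202., 357.]), 0.6)] [202. 359.]
[array([279., 363.]), array([279., 262.]), array([279., 378.]), array([279., 248.])]
scene [0.90868985 0.62211194 0.56961517] [0.34074868 1.1432525  2.30935483]
key_top [(array([284., 371.]), 0.87)] [285. 372.]
chute_stop [(array([267., 344.]), 0.92)] [268. 345.]
chute_end [(array([255., 387.]), 0.85), (array([214., 319.]), 0.75)] [257. 385.]
pack_center [(array([272., 298.]), 0.74)] [275. 300.]
dock [(array([286., 334.]), 0.79)] [288. 334.]
[array([235., 348.]), array([255., 370.]), array([232., 345.]), array([258., 373.])]
side [0.12062259 0.62880761 0.84529042] [ 0.3057946  -0.89986956 -2.3587509 ]
key_top [(array([291., 283.]), 0.62)] [289. 281.]
chute_stop [(array([272., 303.]), 0.67)] [272. 305.]
chute_end [(array([294., 336.]), 0.59), (array([277., 299.]), 0.39)] [297. 337.]
pack_center [(array([246., 274.]), 0.77)] [245. 273.]
dock [(array([279., 300.]), 0.74)] [277. 297.]
[array([251., 300.]), array([269., 281.]), array([248., 303.]), array([271., 278.])]
```

View pics/wrist3.png

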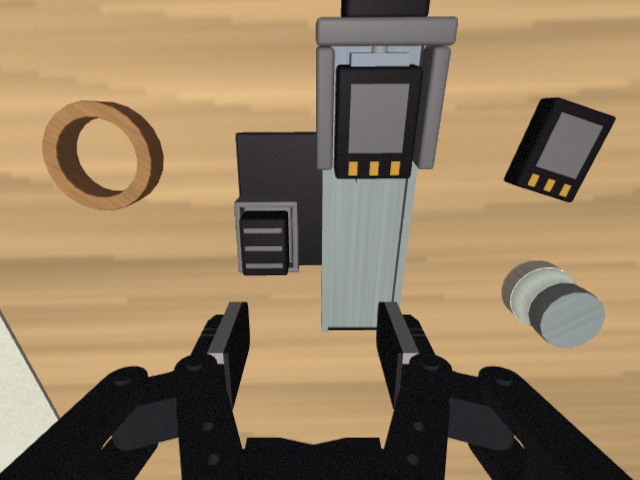

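View pics/scene3z.png

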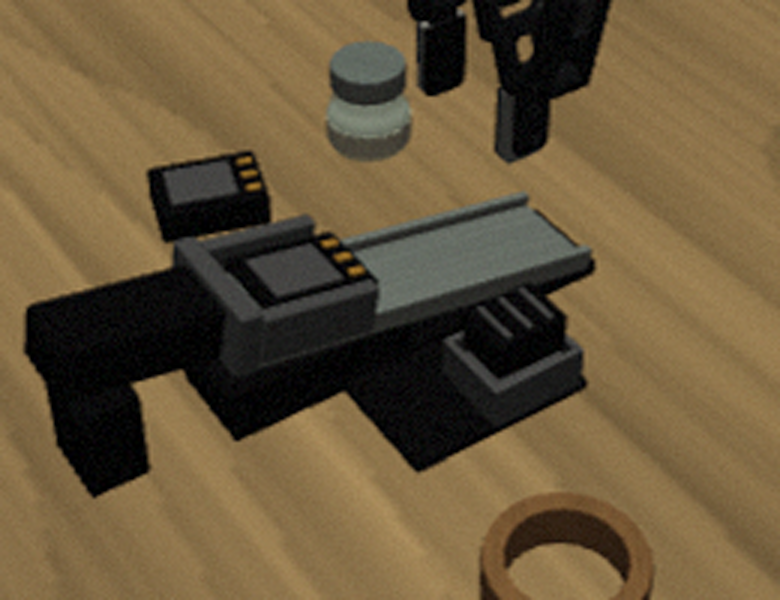

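View pics/side3z.png

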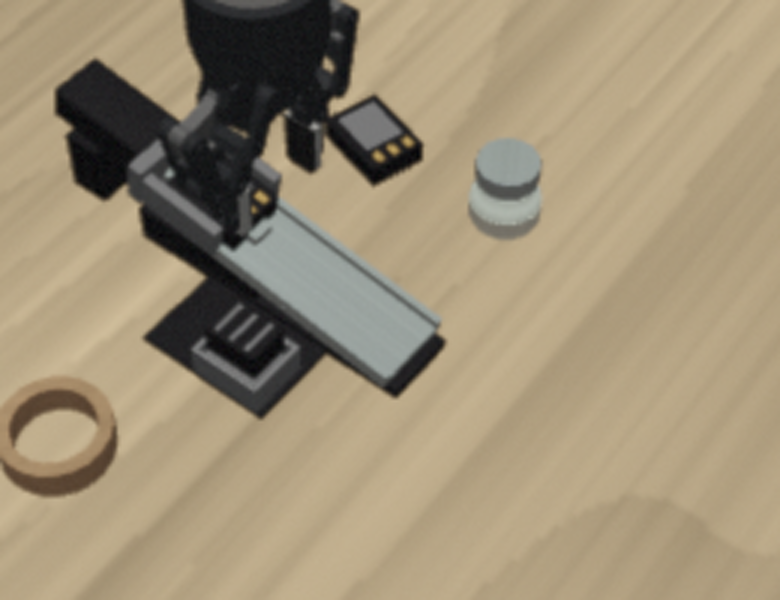

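```bash
python3 - <<'E'
from fit import *
st=robot.get_state();M=R.from_rotvec(st['orientation']).as_matrix();print(st['position'],st['time'])
q=[.56203,.1231,-.0282]
for nm,a,b in (('near',(233,370),(262,278)),('far',(212,344),(237,302))):
    g=lambda X:np.r_[np.array(proj(s,X))-a,np.array(proj(d,X))-b]
    r=least_squares(g,[.54,.16,.1]);print(nm,r.x,r.fun.round(1),'tool',(M.T@(r.x-st['position'])).round(4))
for n in ['scene3','side3']:
    im=cv2.imread(f'pics/{n}.png'); c=im[180:280,260:400]; cv2.imwrite(f'pics/{n}y.png',cv2.resize(c,None,fx=5.5,fy=5.5,interpolation=cv2.INTER_CUBIC))
E
```

```text
[0.54364125 0.1582074  0.09780384] 6.35
near [0.5439675  0.18655426 0.13123279] [ 3.   2.3 -4.6  1.5] tool [-0.0005 -0.0283 -0.0334]
far [0.54340002 0.12420043 0.13187169] [ 0.9  0.7 -1.4  0.4] tool [ 0.0007  0.034  -0.0341]
```

View pics/scene3y.png

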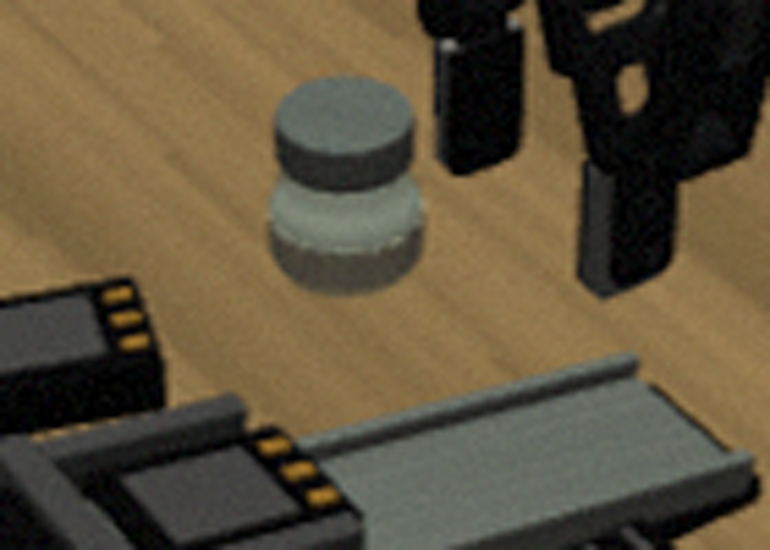

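View pics/side3y.png

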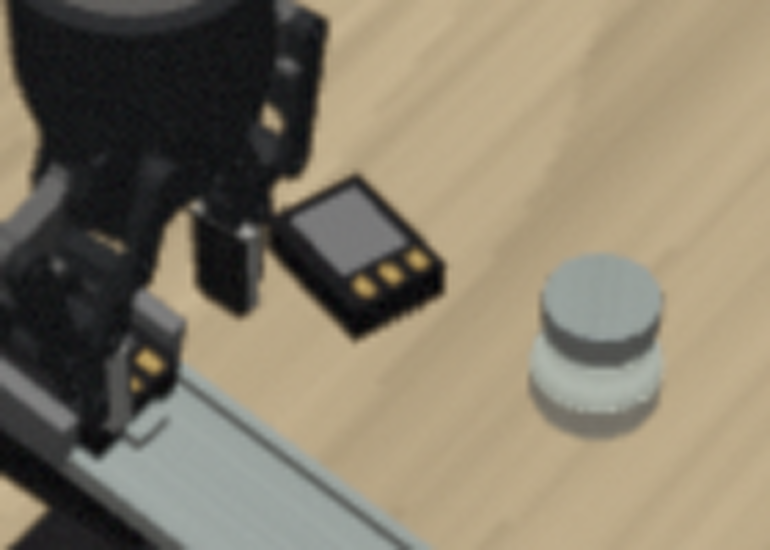

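arm_command(targets=[{"dx":0,"dy":0.001,"dz":0.01,"spin":0},{"dx":0,"dy":0,"dz":0.015,"spin":0},{"dx":0,"dy":0,"dz":0.01,"spin":0},{"dx":0,"dy":0,"dz":0.005,"spin":0},{"dx":0,"dy":0,"dz":0,"spin":0},{"dx":0,"dy":0,"dz":0,"spin":0}], grip=0.06)

```text
time: 7.1
position: [0.5439, 0.1573, 0.058]
orientation: [-3.141, 0.044, -0.001]
force: [0.7, -0.1, 0.3]
gripper_width: 0.0598
```

```bash
cat > look.py <<'E'
from plan import *
q=[.56203,.1231,-.0282]
k=sys.argv[1]
plan(q,[-.02,.0335,0],.05)
for n in sys.argv[2:]:
    cap(n,n+k+'.png')
    im=cv2.imread(f'pics/{n}{k}.png'); c=im[190:310,250:410] if n!='wrist' else im
    cv2.imwrite(f'pics/{n}{k}y.png',cv2.resize(c,None,fx=5,fy=5,interpolation=cv2.INTER_CUBIC) if n!='wrist' else c)
E
python3 look.py 4 scene side wrist
```

```text
t 7.1 pos [0.5439 0.1573 0.058 ] tgt [0.543  0.1572 0.05  ] j [0.08 0.64 1.69 0.   0.81 1.68] F [ 0.68 -0.12  0.26] w 0.059820451289835985
sign 1 spin needed -3.141569788366665
sign -1 spin needed 2.2865223128544577e-05
delta tool [-0.0009  0.0002  0.008 ]
[[ 1.    -0.028  0.001]
 [-0.028 -1.     0.   ]
 [ 0.001 -0.    -1.   ]]
```

View pics/scene4y.png

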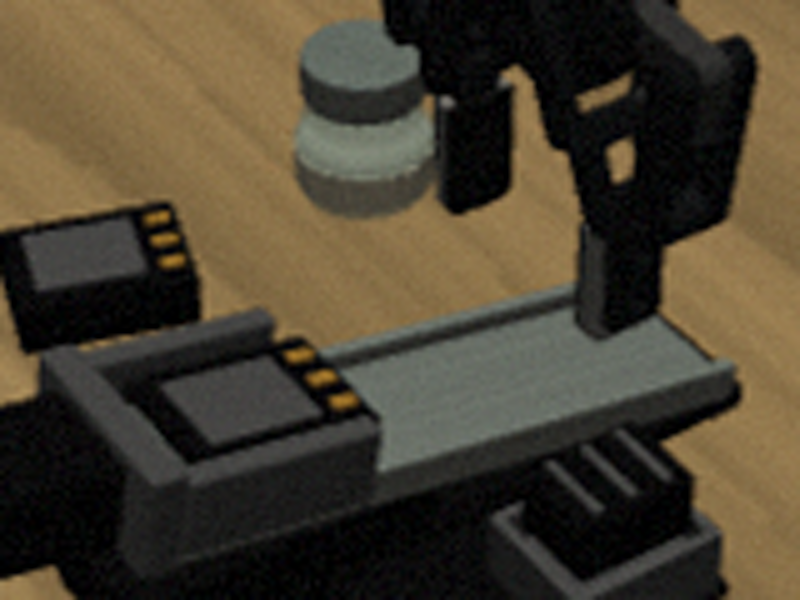

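View pics/side4y.png

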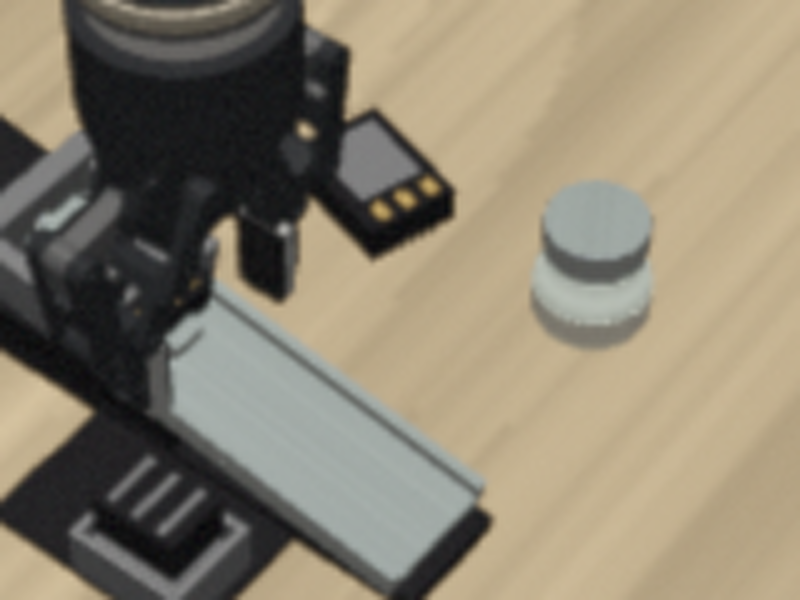

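View pics/wrist4y.png

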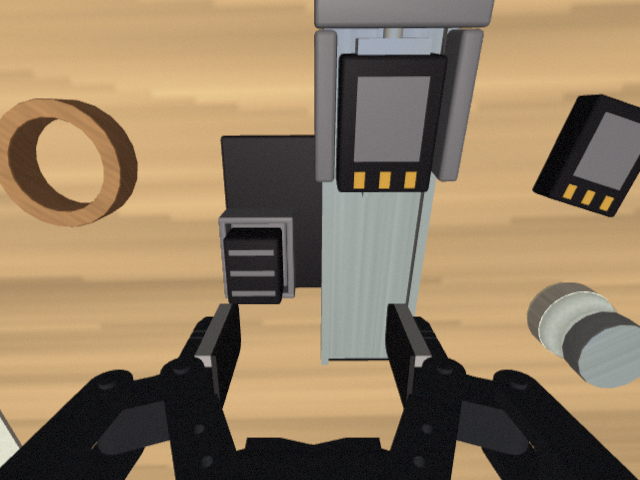

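```bash
python3 - <<'E'
from fit import *
st=robot.get_state();M=R.from_rotvec(st['orientation']).as_matrix();print(st['position'],st['time'])
q=[.56203,.1231,-.0282]
c,n=np.cos(q[2]),np.sin(q[2])
p=vision.camera_params('wrist')
for nm,a,b in (('near',(257,370),(271,280)),('far',(232.6,341.6),(250,305))):
    g=lambda X:np.r_[np.array(proj(s,X))-a,np.array(proj(d,X))-b]
    r=least_squares(g,[.54,.16,.1]);e=r.x-[q[0],q[1],0];print(nm,r.x,r.fun.round(1),'tool',(M.T@(r.x-st['position'])).round(4),'dock',(c*e[0]+n*e[1],-n*e[0]+c*e[1]),proj(p,r.x))
for z in (0,-.03,-.035,-.04):
  for x in (-.011,0,.011): print(z,x,[np.round(proj(p,st['position']+M@[x,y,z])) for y in(.030,-.030,.037,-.037)])
E
```

```text
[0.54397426 0.15725206 0.05824827] 7.25
near [0.54527345 0.18627423 0.09504015] [ 0.4  0.3 -0.7  0.2] tool [ 0.0005 -0.0291 -0.0368] dock (np.float64(-0.018531166697617077), np.float64(0.06267664203447473)) (np.float64(314.0429984922946), np.float64(245.27823688085385))
far [0.54276709 0.11801933 0.09187026] [ 0.9  0.7 -1.3  0.4] tool [-0.0001  0.0392 -0.0336] dock (np.float64(-0.01911199063643595), np.float64(-0.00562178788957052)) (np.float64(311.6353136661306), np.float64(402.7782596826736))
0 -0.011 [array([298., 370.]), array([298., 256.]), array([298., 383.]), array([298., 243.])]
0 0 [array([279., 371.]), array([279., 255.]), array([279., 384.]), array([279., 242.])]
0 0.011 [array([260., 372.]), array([260., 254.]), array([260., 385.]), array([260., 241.])]
-0.03 -0.011 [array([329., 379.]), array([329., 247.]), array([329., 394.]), array([329., 232.])]
-0.03 0 [array([307., 380.]), array([307., 246.]), array([307., 396.]), array([307., 230.])]
-0.03 0.011 [array([285., 382.]), array([285., 244.]), array([285., 398.]), array([285., 228.])]
-0.035 -0.011 [array([335., 381.]), array([335., 245.]), array([335., 397.]), array([335., 229.])]
-0.035 0 [array([313., 382.]), array([313., 244.]), array([313., 398.]), array([313., 228.])]
-0.035 0.011 [array([290., 384.]), array([290., 242.]), array([290., 400.]), array([290., 226.])]
-0.04 -0.011 [array([342., 383.]), array([341., 243.]), array([342., 399.]), array([341., 227.])]
-0.04 0 [array([319., 384.]), array([319., 242.]), array([319., 401.]), array([319., 225.])]
-0.04 0.011 [array([296., 386.]), array([295., 240.]), array([296., 403.]), array([295., 223.])]
```

```bash
python3 - <<'E'
from fit import *
st=robot.get_state();M=R.from_rotvec(st['orientation']).as_matrix()
for z in (-.02,-.025,-.03,-.035,-.04):
  f=lambda c,x,y:np.round(proj(c,st['position']+M@[x,y,z]),1)
  print(z,'scene near',f(s,.011,-.030),f(s,.011,-.0405),'obs 257,370; far',f(s,.011,.03),'obs 232.6,341.6; side near',f(d,-.011,-.0405),'271,280; far',f(d,-.011,.03),'250,305')
E
```

```text
-0.02 scene near [270. 364.] [274.3 368.6] obs 257,370; far [246.9 339.4] obs 232.6,341.6; side near [283.5 281.4] 271,280; far [259.4 307. ] 250,305
-0.025 scene near [267.2 364.2] [271.5 368.8] obs 257,370; far [244.2 339.4] obs 232.6,341.6; side near [281.8 281.2] 271,280; far [257.6 306.9] 250,305
-0.03 scene near [264.4 364.3] [268.7 368.9] obs 257,370; far [241.4 339.4] obs 232.6,341.6; side near [280.  281.1] 271,280; far [255.8 306.8] 250,305
-0.035 scene near [261.6 364.4] [265.9 369. ] obs 257,370; far [238.6 339.4] obs 232.6,341.6; side near [278.2 280.9] 271,280; far [254.  306.8] 250,305
-0.04 scene near [258.7 364.5] [263.  369.2] obs 257,370; far [235.8 339.5] obs 232.6,341.6; side near [276.4 280.7] 271,280; far [252.2 306.7] 250,305
```

arm_command(targets=[{"dx":-0.001,"dy":0,"dz":0.006,"spin":0},{"dx":0,"dy":0,"dz":0.006,"spin":0},{"dx":0,"dy":0,"dz":0,"spin":0}], grip=0.057)

```text
time: 7.62
position: [0.542, 0.1572, 0.0451]
orientation: [3.141, -0.044, -0.003]
force: [-0.0, 0.3, 0.0]
gripper_width: 0.0569
```

arm_command(targets=[{"dx":0.0005,"dy":0,"dz":0.005,"spin":0},{"dx":0,"dy":0,"dz":0.005,"spin":0},{"dx":0,"dy":0,"dz":0,"spin":0}])

```text
time: 8.0
position: [0.5427, 0.1572, 0.0353]
orientation: [3.141, -0.044, -0.002]
force: [-0.1, 0.9, 0.6]
gripper_width: 0.0569
```

```bash
python3 look.py 5 scene
```

```text
t 8.0 pos [0.5427 0.1572 0.0353] tgt [0.543  0.1572 0.05  ] j [0.08 0.68 1.71 0.   0.76 1.68] F [-0.12  0.92  0.62] w 0.056948364057626516
sign 1 spin needed 3.1415498010303207
sign -1 spin needed -4.285255947254497e-05
delta tool [ 0.0003  0.     -0.0147]
[[ 1.    -0.028 -0.001]
 [-0.028 -1.    -0.   ]
 [-0.001  0.    -1.   ]]
```

View pics/scene5y.png

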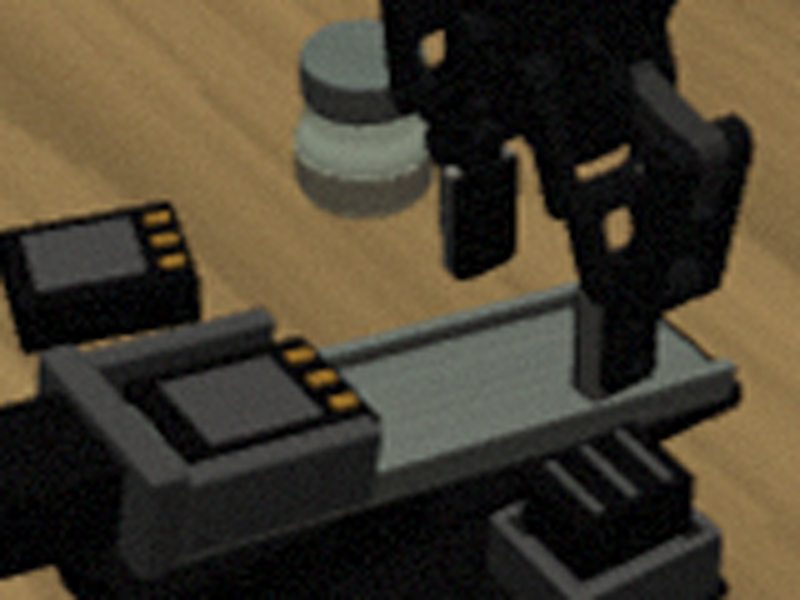

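arm_command(targets=[{"dx":-0.002,"dy":0,"dz":0.005,"spin":0},{"dx":0,"dy":0,"dz":0.005,"spin":0},{"dx":0,"dy":0,"dz":0.003,"spin":0},{"dx":0,"dy":0,"dz":0,"spin":0}])

```text
time: 8.55
position: [0.5409, 0.1573, 0.0225]
orientation: [3.141, -0.044, -0.001]
force: [0.2, 0.4, -0.4]
gripper_width: 0.057
```

```bash
python3 look.py 6 scene wrist
```

```text
t 8.55 pos [0.5409 0.1573 0.0225] tgt [0.543  0.1572 0.05  ] j [ 0.08  0.7   1.72 -0.    0.73  1.68] F [ 0.2   0.39 -0.37] w 0.05701357737878917
sign 1 spin needed -3.141584019167125
sign -1 spin needed 8.634422668267291e-06
delta tool [ 0.0021  0.0001 -0.0275]
[[ 1.    -0.028 -0.001]
 [-0.028 -1.    -0.   ]
 [-0.001  0.    -1.   ]]
```

View pics/scene6y.png

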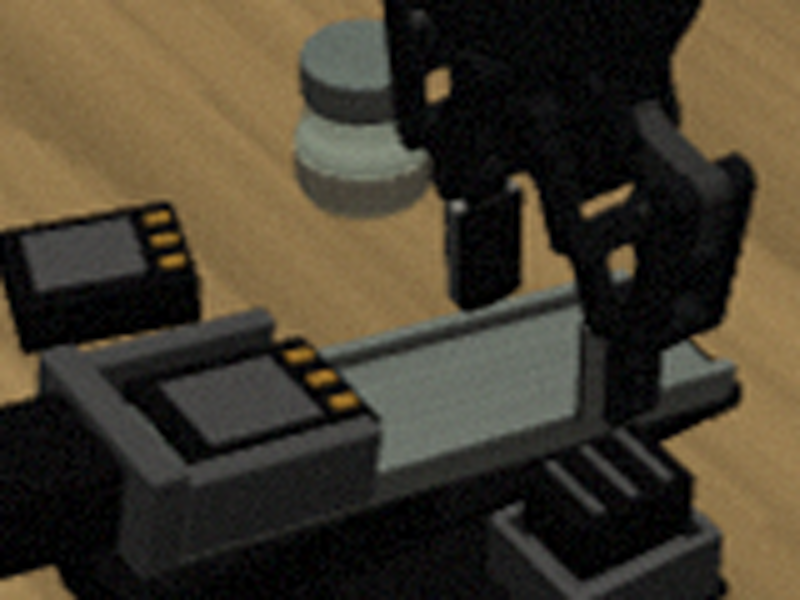

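View pics/wrist6y.png

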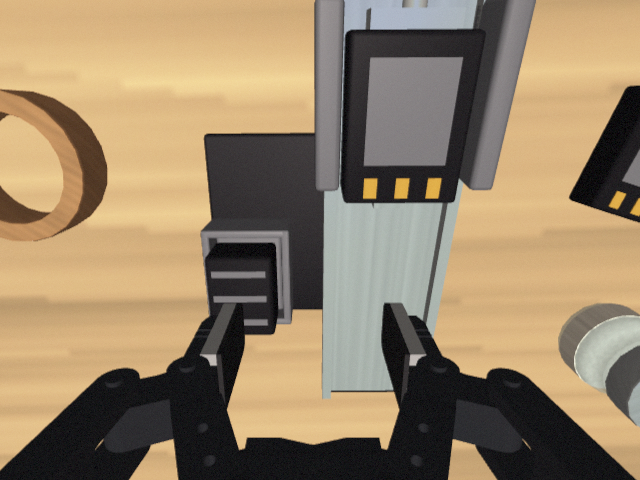

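arm_command(targets=[{"dx":0,"dy":0,"dz":0.004,"spin":0},{"dx":0,"dy":0,"dz":0.004,"spin":0},{"dx":0,"dy":0,"dz":0,"spin":0}])

```text
time: 9.02
position: [0.5407, 0.1572, 0.0144]
orientation: [3.141, -0.044, -0.001]
force: [-1.0, -0.5, 0.1]
gripper_width: 0.0572
```

```bash
python3 look.py 7 scene wrist
```

```text
t 9.025 pos [0.5407 0.1572 0.0144] tgt [0.543  0.1572 0.05  ] j [0.08 0.71 1.72 0.   0.71 1.68] F [-0.97 -0.46  0.11] w 0.057154435607183
sign 1 spin needed 3.1414749751893574
sign -1 spin needed -0.00011767840043587193
delta tool [ 0.0022  0.     -0.0356]
[[ 1.    -0.028 -0.001]
 [-0.028 -1.    -0.   ]
 [-0.001  0.    -1.   ]]
```

View pics/scene7y.png

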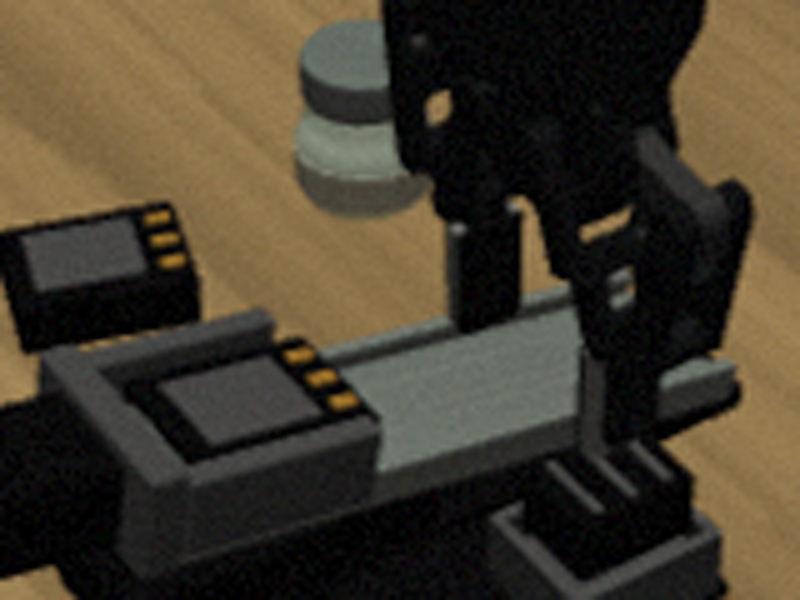

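View pics/wrist7y.png

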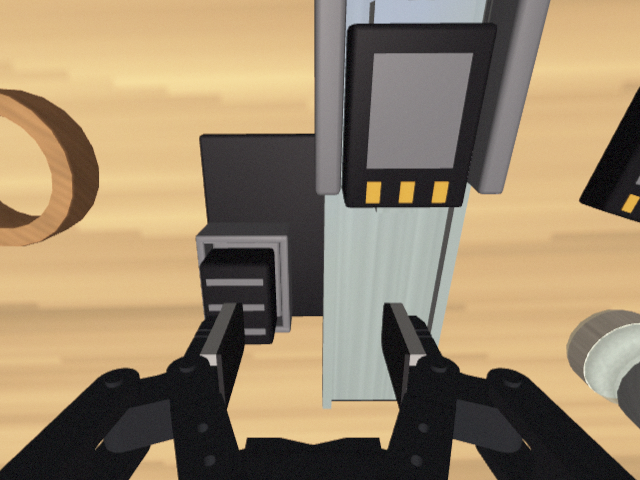

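arm_command(targets=[{"dx":0,"dy":0,"dz":0.003,"spin":0},{"dx":0,"dy":0,"dz":0.003,"spin":0},{"dx":0,"dy":0,"dz":0,"spin":0},{"dx":0,"dy":0,"dz":0,"spin":0}])

```text
time: 9.62
position: [0.5411, 0.1573, 0.0088]
orientation: [3.141, -0.044, -0.0]
force: [-0.4, 0.8, -0.1]
gripper_width: 0.057
```

```bash
python3 look.py 8 scene
```

```text
t 9.625 pos [0.5411 0.1573 0.0088] tgt [0.543  0.1572 0.05  ] j [ 0.08  0.72  1.72 -0.    0.7   1.68] F [-0.44  0.79 -0.12] w 0.057007055996648175
sign 1 spin needed -3.1415787823413703
sign -1 spin needed 1.3871248423057336e-05
delta tool [ 0.0019  0.0001 -0.0412]
[[ 1.    -0.028 -0.   ]
 [-0.028 -1.    -0.   ]
 [-0.     0.    -1.   ]]
```

View pics/scene8y.png

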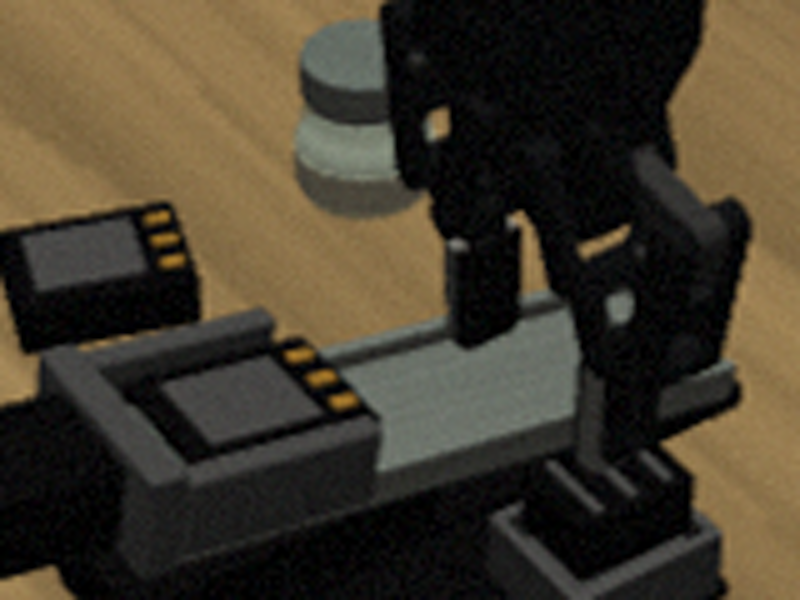

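arm_command(targets=[{"dx":0,"dy":0,"dz":0.002,"spin":0},{"dx":0,"dy":0,"dz":0.002,"spin":0},{"dx":0,"dy":0,"dz":0,"spin":0},{"dx":0,"dy":0,"dz":0,"spin":0}])

```text
time: 10.18
position: [0.5412, 0.1573, 0.0049]
orientation: [-3.141, 0.044, -0.0]
force: [0.1, 0.5, 2.1]
gripper_width: 0.0571
```

arm_command(targets=[{"dx":0,"dy":0,"dz":0.002,"spin":0},{"dx":0,"dy":0,"dz":0.002,"spin":0},{"dx":0,"dy":0,"dz":0,"spin":0},{"dx":0,"dy":0,"dz":0,"spin":0}])

```text
time: 10.68
position: [0.5412, 0.1573, 0.0008]
orientation: [-3.141, 0.044, -0.0]
force: [0.0, 0.5, 2.8]
gripper_width: 0.0569
```

```bash
python3 look.py 9 scene wrist
```

```text
t 10.675 pos [0.5412 0.1573 0.0008] tgt [0.543  0.1572 0.05  ] j [0.08 0.73 1.72 0.   0.68 1.68] F [0.02 0.47 2.81] w 0.05687612391971751
sign 1 spin needed 3.1415506635082298
sign -1 spin needed -4.199008156339819e-05
delta tool [ 0.0018  0.0001 -0.0492]
[[ 1.    -0.028  0.   ]
 [-0.028 -1.     0.   ]
 [ 0.    -0.    -1.   ]]
```

View pics/scene9y.png

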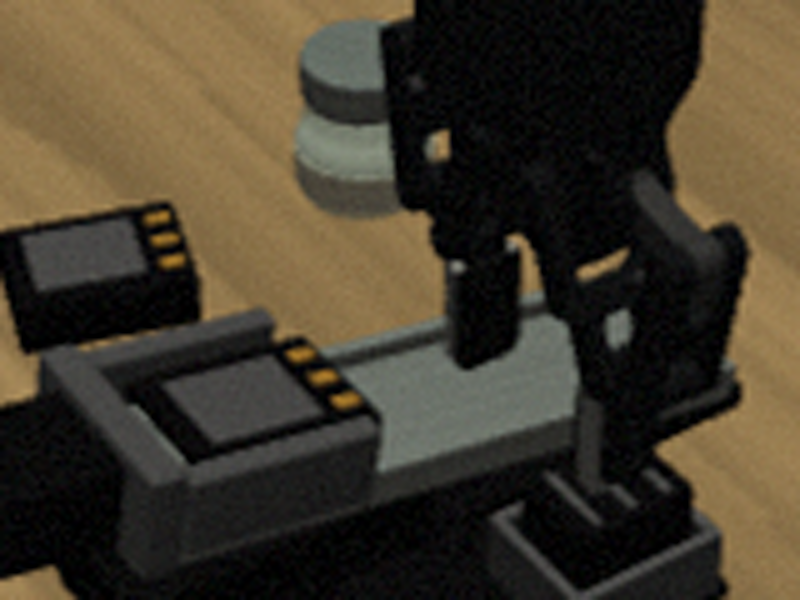

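View pics/wrist9y.png

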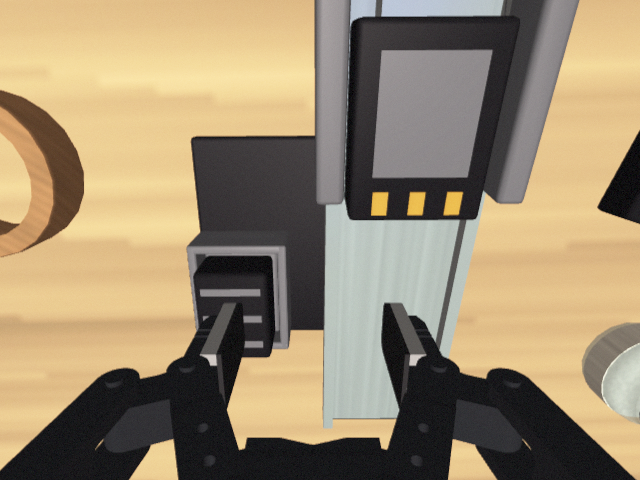

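arm_command(targets=[{"dx":0,"dy":0,"dz":0.003,"spin":0},{"dx":0,"dy":0,"dz":0.003,"spin":0},{"dx":0,"dy":0,"dz":0,"spin":0},{"dx":0,"dy":0,"dz":0,"spin":0}])

```text
time: 11.28
position: [0.5408, 0.1574, -0.0053]
orientation: [-3.141, 0.045, 0.001]
force: [-1.8, 0.9, 3.8]
gripper_width: 0.0567
```

```bash
python3 look.py 10 scene wrist
```

```text
t 11.275 pos [ 0.5408  0.1574 -0.0053] tgt [0.543  0.1572 0.05  ] j [0.08 0.74 1.73 0.   0.67 1.68] F [-1.78  0.92  3.82] w 0.05668281665810912
sign 1 spin needed 3.141282536093319
sign -1 spin needed -0.0003101174964743293
delta tool [ 0.0022  0.0001 -0.0553]
[[ 1.    -0.029 -0.001]
 [-0.029 -1.     0.   ]
 [-0.001 -0.    -1.   ]]
```

View pics/scene10y.png

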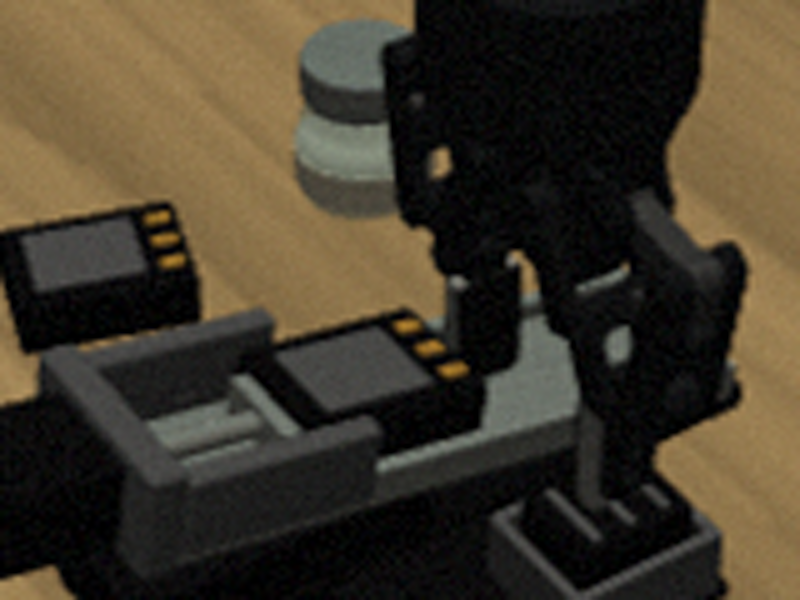

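View pics/wrist10y.png

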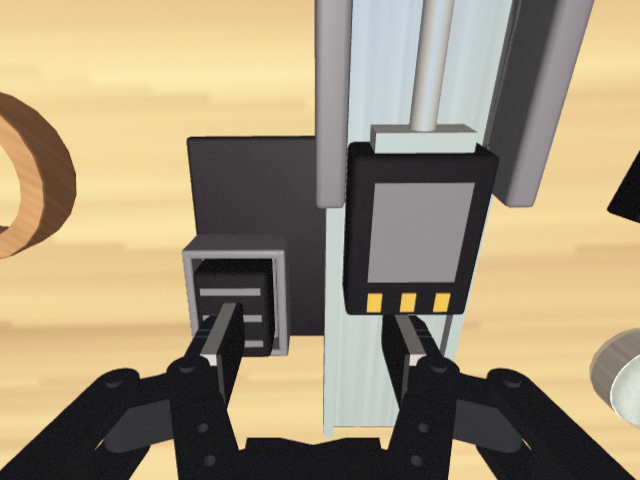

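arm_command(targets=[{"dx":0,"dy":0,"dz":0.0015,"spin":0},{"dx":0,"dy":0,"dz":0,"spin":0},{"dx":0,"dy":0,"dz":0,"spin":0},{"dx":0,"dy":0,"dz":0,"spin":0}])

```text
time: 11.88
position: [0.5409, 0.1573, -0.0065]
orientation: [3.141, -0.044, -0.001]
force: [-1.6, 0.6, 5.5]
gripper_width: 0.0568
```

arm_command(targets=[{"dx":0,"dy":0,"dz":0.001,"spin":0},{"dx":0,"dy":0,"dz":0,"spin":0},{"dx":0,"dy":0,"dz":0,"spin":0},{"dx":0,"dy":0,"dz":0,"spin":0}])

```text
time: 12.38
position: [0.5409, 0.1573, -0.0069]
orientation: [-3.141, 0.044, 0.0]
force: [-3.5, -0.3, 9.7]
gripper_width: 0.0567
```

The force jumped to 9.7 N for only 0.4 mm of travel, so the key is on its hard stop. I'll take a last look before handing in.

```bash
python3 look.py 11 scene wrist; python3 - <<'E'
from fit import *
q=[.56203,.1231,-.0282]
for n in('scene','wrist'):
    p=vision.camera_params(n); vision.capture(n); m=vision.mark_of(n,'pack_center')
    for k in m[:1]:
        X=atz(p,k['pixel'],.047)-[q[0],q[1],0];c,s_=np.cos(q[2]),np.sin(q[2])
        print(n,k['pixel'],k['confidence'],c*X[0]+s_*X[1],-s_*X[0]+c*X[1])
    for l in ['spare_center','jar_center','tape_center']: print(l,[np.round(x['pixel']) for x in vision.mark_of(n,l)[:1]])
print(robot.get_state()['force'],robot.get_state()['time'])
E
```

```text
t 12.375 pos [ 0.5409  0.1573 -0.0069] tgt [0.543  0.1572 0.05  ] j [0.08 0.75 1.73 0.   0.67 1.68] F [-3.48 -0.32  9.74] w 0.05669933118385337
sign 1 spin needed -3.141562127120229
sign -1 spin needed 3.052646956444007e-05
delta tool [ 0.0021  0.0001 -0.0569]
[[ 1.    -0.028 -0.   ]
 [-0.028 -1.     0.   ]
 [-0.    -0.    -1.   ]]
scene [264.8, 320.1] 0.68 0.01703052878622745 -0.009513391529485162
spare_center [array([243., 270.])]
jar_center [array([211., 318.])]
tape_center [array([373., 387.])]
wrist [235.8, 409.3] 0.74 0.01933414748205241 -0.00026191889548565143
spare_center []
jar_center [array([429., 379.])]
tape_center []
[-2.2148842  -0.01593063 10.44863947] 12.975
```

View pics/scene11y.png

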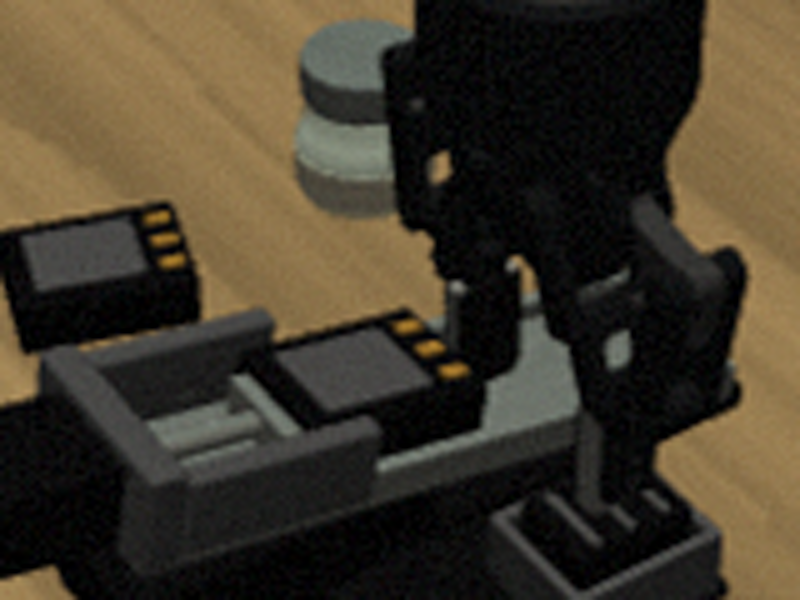

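View pics/wrist11y.png

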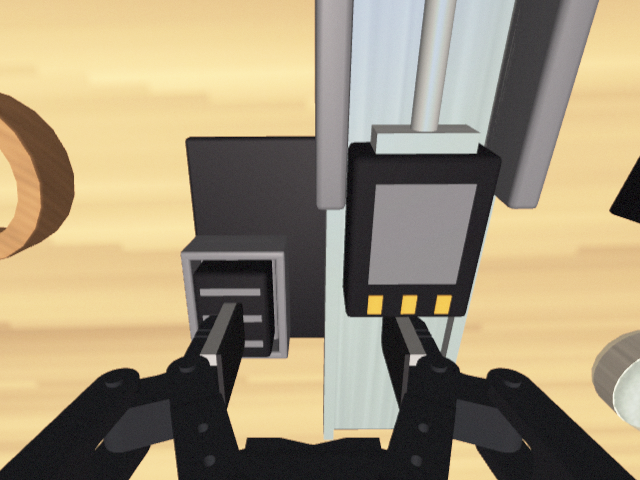

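The pictures show the pack stopped against the chute finger (front edge at wrist row 315, scene pixel (265,320)). The key is down and the other items haven't moved, so I'm handing the job in.

```bash
python3 -c "
from bench import workorder
print(workorder.finish_job())"
```

```text
the job is handed in; nothing more can be done
None
```

I pressed the eject key down to its hard stop with one finger, and the pack sprang out and stopped against the other finger. I handed the job in at about 13 s with that pose held; the hand-in gave no verdict.

**Last checks**
- **Key:** The upward force on the tool was about 10 N. It rose steeply while the arm moved only 0.4 mm, which means the key was on its hard stop.
- **Pack:** It had moved about 38 mm and looked unchanged between the last two pictures, lying on the chute between the rails. It pressed on the finger with roughly 2 N.
- **Spare pack, jar and tape roll:** In the scene camera all three were within a pixel or so of where they started.

**What disagreed**
- **Pack position across the chute:** The wrist camera put the pack at x = 19 mm, y = 0 mm in the dock frame. The scene camera gave x = 17 mm, y = -9.5 mm, which is close to the 10 mm limit. I trusted the wrist view, because it matched the dock to within 2 pixels and the picture shows the pack between the rails.
- **Fingertip height:** The fingertips were about 40 mm higher than the reported TCP height. I therefore lowered the arm by force reading and pictures rather than by the reported height.
- **Refused call:** The first move call was refused for a format error, and nothing moved.

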